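# Set up the soldering hearth for a ring

## Robot

A 6-joint arm with a two-finger parallel gripper is mounted at the origin on the work surface. World frame = base frame: x ahead of the robot, y to its left, z up, the work surface at z = 0. Lengths are in m, angles in degrees, forces in N, time in s.
With the tool pointing down it reaches from about 0.4 to 0.825 m from the base axis. Payload 7 kg.
Tool frame: the origin (TCP) lies at the very end of the fingers, on their centre line; the grasp point (between the pads) lies 19 mm behind it; z points along the fingers, y is the line along which they close (so a half turn about z gives the same grasp; the last joint's range is limited). The gripper opens to 88 mm and grips with 3 to 60 N. Pads are 19 mm wide; open, the fingers measure 130 mm over their backs; the gripper's body (78 mm by 193 mm) begins 47 mm behind the grasp point.
Start: joints at [85.147, 20.546, 0.682, 0, -70.136, -16.507], TCP at [0.246, 0.629, 0.227] pointing down, gripper open.
Joint ranges: [-176.03, 176.03], [-82.01, 121.73], [-58.28, 71.71], [-173.87, 95.51], [-174.79, -0.11], [-173.66, 173.66]. Speed limits (degrees/s): [136.94, 136.94, 172.46, 180, 180, 180].

## Interface

Orientations are given as [roll, pitch, yaw] about the fixed x, y, z axes, in that order (R = Rz(yaw) Ry(pitch) Rx(roll)).
In Python, from plant import ctrl gives the robot as it stands.
- The arm moves only by the tool carry_out, never from a script. Its argument "deltas" is a list that holds one entry, the list of rows, each a list of 5 numbers: the shift along the tool's x, y, z scaled (see below), then the turn about the tool's z scaled (see below), then the opening, from -1 (shut) to 1 (fully open). A call has 1 to 5 rows; each row is the pose to reach, as a shift and turn from the pose commanded when the call began, along the tool's axes at that moment, turning the shorter way round; what a row does not reach only later rows make up. The controller multiplies each number of a shift by 20 cm and each number of a turn by 2 pi rad. A row lasts 1/10 s, in which the tool goes at most 50 mm and 8.59 degrees, less where a joint would pass 70% of its speed; a pose out of reach is approached as far as the arm can. A call with a number of a shift or a turn outside -1 to 1 is refused whole. A call with a gripper value outside its range is refused whole. The fingers move at their own pace and stop on an object; the grip force is fixed at half the most. Time passes only in rows, so rows that repeat a pose let the fingers close. It gives the time, the measured TCP pose, the force, the opening and the grip force at its end, in the units of the state.
- ctrl.get_obs(): the state, without advancing time (a new reading comes with each control period).
- ctrl.snapshot(name): name is "scene" or "top" or "wrist"; returns a dict with "color" (384x512x3 uint8, red, green, blue), "camera_matrix" (3x3 intrinsics, pixels), "R" (3x3) and "t" (3): a world point X has camera coordinates R X + t. Camera axes: x right, y down, z forward; pixel columns grow to the right and rows downward; lengths in m; the calibration is good to about 2 mm. A picture is of the moment at which its call begins. There is no depth.
- ctrl.close_job(): hands the job in; it is judged then, once.
Trained networks look in a picture, given as the dict that the camera call returned (one of the last four; its "shot" number tells which), for a name from the list of things; names that differ only in an ending like _2 or _b are one class to them, and where a whole thing is asked for, a point or a joint stands for the part that bears it (a point fixed in the world has none). Each returns a list of dicts, best first, with "p" (0 to 1); they miss things now and then, are a little off and sometimes report something else, mostly with a low value. They report only what shows in the picture. A call takes as long as a camera call. They do not tell look-alikes from the thing itself.
- ctrl.search_frame(picture, name): "centre" ([column, row] in pixels, amid what is visible of it).
- ctrl.silhouettes(picture, name): "mask" (384x512 bool, what is visible of it) and "centre" ([column, row] in pixels, amid what is visible of it).
- ctrl.spot_point(picture, name): "centre" ([column, row] in pixels: a listed point, or the origin of a listed thing).
The state is a dict: "clock": time; "joint_pos": joint angles; "qvel": joint speeds; "tau": joint torques, N m; "tool_pos": TCP position; "orientation": TCP orientation; "force": force on the tool from outside, world axes, zero at the start; "moment": the same for the moment, N m; "opening": finger opening in m; "gripper_force": force on a finger pad.
Only numpy, scipy, OpenCV 4.12 (cv2) and the standard library are available. Lean on these libraries where they do the work, as an engineer would, in place of code of your own. Each camera call takes 0.05 s, during which the arm holds its last target. There are 200 camera calls.

## Task

Set up the soldering hearth for the next ring: lay the black charcoal block flat on the middle of the white soldering block, long sides parallel, with the silver band lying flat on the middle of the charcoal, and stand the cream firebrick on its long edge on the heat board behind the white block (the side away from the robot) as a reflector, centred on it, parallel to it and about 35 mm clear of it. Off the end of the white block that is farther from the torch stand, stand the brass solder dish and then the flux jar upright on the heat board in one line with the block, so that the dish is between block and jar, with gaps of about 20 mm. Leave the wire spool, the steel bench block and the blue tin where they are.

Things in the scene. Friction and masses are not known exactly. Their poses are not given: they have to be found in the camera images.
- block_top (a point): Centre of the top of the chalk-white soldering block, fixed on a grey heat board. Block 60 (this point's x) x 100 (y) x 30 mm high, top 42 mm above the bench. x points behind the block, away from the robot, y along its length, z up; turned at most 0.16 rad. The board is 12 mm thick, its top 30 mm below this point; it reaches 75 mm in front of this point, 125 mm behind, 205 mm to each side
- charcoal_mid (a point): Centre of the matt black charcoal block, loose, lying flat on the bench: 50 (its x) x 80 (its y) x 25 mm high (its z). About 50 g
- firebrick_mid (a point): Centre of the cream-yellow firebrick, loose, already standing on its long edge on the bench: 30 mm thick (its x), 100 mm long (its y), 60 mm high (its z). About 110 g
- band_mid (a point): Centre of the silver finger-ring band, loose, lying flat on the bench with its hole upward: 26 mm outer diameter, 21 mm hole, 10 mm high (its z is the hole's axis). About 20 g
- dish_mid (a point): Centre of the open round brass solder dish, loose, upright on the bench: 40 mm outer diameter, 16 mm high, its walls 2.5 mm thick, a few silver chips fixed inside; this point is 8 mm above its underside, z up. About 50 g
- flux_mid (a point): Centre of the round flux jar, loose, upright on the bench: white with a green band and a green lid, 44 mm diameter, 52 mm high (white body to 38 mm with its shoulder from 36 mm, lid 43 mm wide above); this point is 26 mm above its underside, z up. About 90 g
- torch: Torch stand: round dark iron foot of 100 mm diameter, steel post, cradle with a brass torch lying across it, about 150 mm high; at the back left or back right corner, with the blue pickle crock (white lid) at the other. Origin at the centre of the foot's underside. Fixed; only its side matters
- spool_mid (a point): Centre of the spool of dark binding wire with grey flanges, 60 mm diameter, 36 mm high, loose; a bystander to be left where it is
- steelblock_mid (a point): Centre of the bright steel bench block, a flat square 60 x 60 x 18 mm, 0.5 kg, loose; a bystander to be left where it is
- tin_mid (a point): Centre of the blue wax tin with a yellow disc on its lid, 60 mm diameter, 22 mm high, loose; a bystander to be left where it is
There are look-alikes about, which are no part of the job. There is more than one size of the part that bears charcoal_mid; the job needs the smaller. There is more than one size of the part that bears flux_mid; the job needs the smaller.

How it is judged (in metres and radians):
At the end, for the whole second after the job is handed in: Charcoal centred on white block, band on charcoal, within 12 mm each way; brick upright 20-50 mm behind, centred within 15 mm; dish 6-34 mm off the end away from the torch, jar 48-76 mm beyond (centres), within 15 mm of the line; parallel within 10 deg, at rest; bystanders within 15 mm (x of charcoal_mid in the frame of block_top between -0.012 and 0.012 m and y of charcoal_mid in the frame of block_top between -0.012 and 0.012 m and z of charcoal_mid in the frame of block_top between 0.0085 and 0.0165 m and angle between the y axis of each of charcoal_mid, firebrick_mid and the y axis of block_top, either way round below 0.18 rad and angle between each of charcoal_mid, dish_mid, flux_mid's own z axis and vertical below 0.12 rad and x of band_mid in the frame of charcoal_mid between -0.012 and 0.012 m and y of band_mid in the frame of charcoal_mid between -0.012 and 0.012 m and z of band_mid in the frame of charcoal_mid between 0.0135 and 0.0215 m and angle between the z axis of band_mid and the z axis of charcoal_mid, either way round below 0.15 rad and x of firebrick_mid in the frame of block_top between 0.065 and 0.095 m and y of firebrick_mid in the frame of block_top between -0.015 and 0.015 m and z of firebrick_mid in the frame of block_top between -0.005 and 0.005 m and angle between firebrick_mid's own z axis and vertical below 0.1 rad and x of dish_mid in the frame of block_top between -0.015 and 0.015 m and z of dish_mid in the frame of block_top between -0.026 and -0.018 m and x of flux_mid in the frame of block_top between -0.015 and 0.015 m and z of flux_mid in the frame of block_top between -0.008 and 0 m and horizontal distance between flux_mid and dish_mid between 0.048 and 0.076 m and ((y of torch in the frame of block_top below 0 m and y of dish_mid in the frame of block_top between 0.076 and 0.104 m and y of flux_mid in the frame of block_top between 0.124 and 0.18 m) or (y of torch in the frame of block_top above 0 m and y of dish_mid in the frame of block_top between -0.104 and -0.076 m and y of flux_mid in the frame of block_top between -0.18 and -0.124 m)) and linear speed of each of charcoal, firebrick, band, dish, flux below 0.01 m/s and angular speed of each of charcoal, firebrick, band, dish, flux below 0.15 rad/s and distance of each of spool_mid, steelblock_mid, tin_mid from where it was at the start of the episode below 0.015 m); the robot touches nothing.
It fails at once if the wire spool is knocked or moved away (distance of spool_mid from where it was at the start of the episode above 0.03 m).
It fails at once if the steel bench block is knocked or moved away (distance of steelblock_mid from where it was at the start of the episode above 0.03 m).
It fails at once if the blue tin is knocked or moved away (distance of tin_mid from where it was at the start of the episode above 0.03 m).
It also fails if it takes over 128 s, if anything falls off the work surface, if the arm or the gripper's body presses on something with over 40 N, if the wrist force passes 120 N, or if a joint passes its speed limit or range.

## Working session

There is one attempt and no reset: what is moved stays moved. The work goes in short steps, Python scripts to look and compute and a tool call to move; the robot and the scene stay as the last step left them, time stands still between calls to the robot, and variables do not carry over. Pictures are saved under pics/ and viewed, at most 14 in all, crops included, and the job is handed in when it is done.

Besides the shell and the picture viewer there is one more tool, called in YAML: its name, and indented under it one key for each argument. carry_out: Moves the arm, as the interface text tells. Its arguments: {"type":"object","properties":{"deltas":{"type":"array"}},"required":["deltas"]}

```bash
ls; mkdir -p pics; cat > h.py <<'E'
import numpy as np, cv2
from plant import ctrl
from scipy.spatial.transform import Rotation as Ro
def ray(p,uv,z):
    K,R,t=map(np.array,(p["camera_matrix"],p["R"],p["t"]))
    d=R.T@np.linalg.inv(K)@np.array([uv[0],uv[1],1.]); c=-R.T@t
    return c+d*(z-c[2])/d[2]
def proj(p,X):
    K,R,t=map(np.array,(p["camera_matrix"],p["R"],p["t"]))
    q=K@(R@np.array(X)+t); return q[:2]/q[2]
def save(p,name,scale=1,crop=None):
    im=p["color"][:,:,::-1]
    if crop: a,b,c,d=crop; im=im[b:d,a:c]
    cv2.imwrite("pics/"+name,cv2.resize(im,None,fx=scale,fy=scale,interpolation=cv2.INTER_CUBIC))
E
python3 - <<'E'
from h import *
H=dict(block_top=.042,charcoal_mid=.0125,firebrick_mid=.03,band_mid=.005,dish_mid=.008,flux_mid=.026,torch=0,spool_mid=.018,steelblock_mid=.009,tin_mid=.011)
for n in("top","scene"):
    p=ctrl.snapshot(n); save(p,n+"1.png",1.5)
    print(n,"cam",-np.array(p["R"]).T@p["t"])
    for k,z in H.items():
        for r in ctrl.spot_point(p,k)[:3]: print(k,round(r["p"],2),np.round(r["centre"]),ray(p,r["centre"],z).round(3))
print(ctrl.get_obs())
E
```

```text
pics
top cam [ 4.41645707e-01 -7.00178807e-04  1.37963060e+00]
block_top 0.8 [248. 161.] [0.592 0.029 0.042]
block_top 0.58 [412. 190.] [ 0.505 -0.442  0.042]
charcoal_mid 0.97 [392. 263.] [ 0.293 -0.388  0.012]
charcoal_mid 0.61 [358. 226.] [ 0.402 -0.292  0.012]
charcoal_mid 0.35 [288. 214.] [ 0.439 -0.087  0.012]
firebrick_mid 0.81 [102. 193.] [0.503 0.453 0.03 ]
band_mid 0.46 [290. 219.] [ 0.424 -0.093  0.005]
dish_mid 0.64 [223. 220.] [0.423 0.104 0.008]
flux_mid 0.79 [421. 222.] [ 0.411 -0.471  0.026]
flux_mid 0.63 [411. 194.] [ 0.492 -0.445  0.026]
torch 0.74 [146. 117.] [0.73  0.334 0.   ]
spool_mid 0.88 [160. 226.] [0.406 0.287 0.018]
steelblock_mid 0.73 [372. 184.] [ 0.525 -0.334  0.009]
tin_mid 0.78 [146. 189.] [0.516 0.332 0.011]
scene cam [1.12119802 0.67548569 0.77642431]
block_top 0.69 [244. 226.] [0.592 0.024 0.042]
block_top 0.5 [258. 197.] [ 0.473 -0.049  0.042]
charcoal_mid 0.6 [238. 141.] [ 0.269 -0.404  0.012]
charcoal_mid 0.54 [227. 166.] [ 0.41  -0.286  0.012]
firebrick_mid 0.59 [393. 306.] [0.5   0.453 0.03 ]
band_mid 0.56 [259. 196.] [ 0.434 -0.087  0.005]
di
[... 394 characters left out ...]
 287.] [0.517 0.342 0.011]
{'clock': 1.1, 'joint_pos': array([ 8.51488658e+01,  2.05462262e+01,  6.79317383e-01, -9.03066253e-04,
       -7.01339844e+01, -1.65075855e+01]), 'qvel': array([-0.03247213,  0.04590664, -0.04434368,  0.02031154,  0.01776091,
        0.00298027]), 'tau': array([-1.18519325e-03, -5.82391834e+01,  2.93308264e+01,  7.00278908e+00,
        1.25069922e-02, -1.52123238e-05]), 'tool_pos': array([0.24583421, 0.62860334, 0.22653981]), 'orientation': array([ 1.79998902e+02,  5.60507225e-04, -2.13590266e+01]), 'force': array([-0.20738302,  0.79220779,  0.70777384]), 'moment': array([ 0.00619623,  0.02680429, -0.02367971]), 'gripper_force': 0.0, 'opening': 0.08760877617819128}
```

View pictures.

View pics/top1.png

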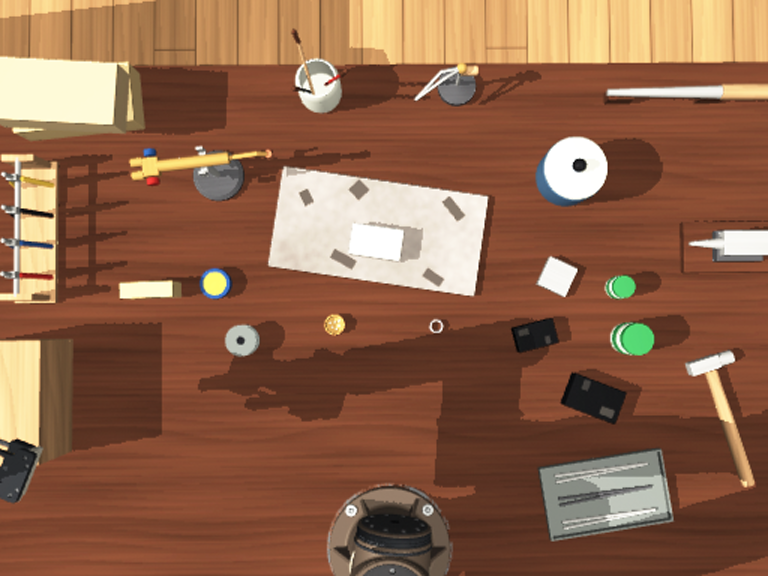

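View pics/scene1.png

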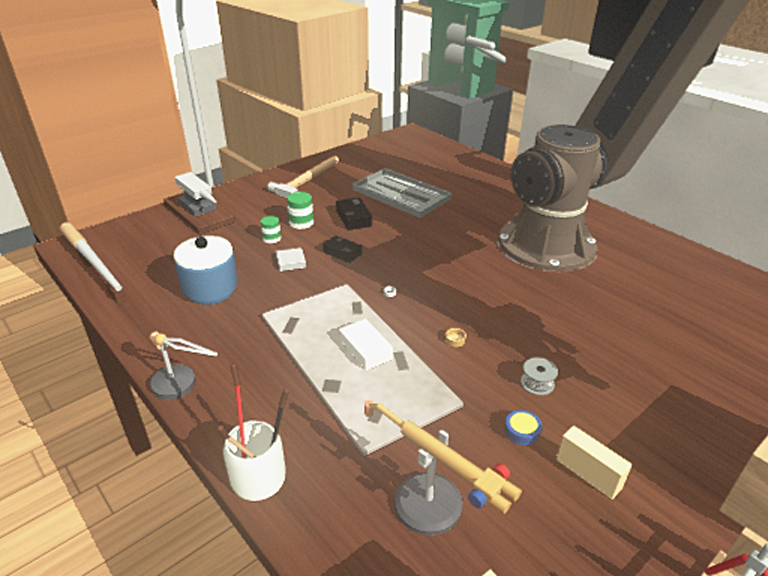

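Top picture (384x512 pixels): the white block is at (248,161) on the board. The torch foot is at (146,117) on the left, so the dish and jar go at the block's right (-y) end. There are two charcoals at (357,223) and (395,265), and two jars at (413,191) and (421,225); by size I expect the first of each to be the one wanted. I'll confirm that with a crop and masks.

```bash
python3 - <<'E'
from h import *
p=ctrl.snapshot("top"); save(p,"crop.png",4.5,(330,165,450,290))
def rect(n,z,zs):
    for r in ctrl.silhouettes(p,n):
        c=cv2.findContours(r["mask"].astype(np.uint8),0,1)[0]
        if not c: continue
        c=max(c,key=cv2.contourArea).reshape(-1,2)
        w=np.array([ray(p,u,z)[:2] for u in c])*1000
        b=cv2.minAreaRect(w.astype(np.float32)); print(n,round(r["p"],2),np.round(r["centre"]),[np.round(v,1) for v in b])
for n,z in(("charcoal_mid",.02),("flux_mid",.04),("block_top",.042),("firebrick_mid",.06),("dish_mid",.01),("band_mid",.01)): rect(n,z,0)
g=p["color"].astype(int); 
m=(g.min(2)>225); m[:140]=0;m[180:]=0;m[:,:225]=0;m[:,275:]=0
ys,xs=np.nonzero(m); w=np.array([ray(p,u,.042)[:2] for u in zip(xs,ys)])*1000
print(len(xs),cv2.minAreaRect(w.astype(np.float32)))
E
```

```text
charcoal_mid 0.8 [356. 225.] [array([ 409.8, -283.9]), array([52.2, 83.8]), np.float64(13.5)]
charcoal_mid 0.62 [392. 263.] [array([ 287.3, -396.4]), array([114.6,  67.1]), np.float64(69.0)]
flux_mid 0.69 [420. 225.] [array([ 403.6, -466.6]), array([80.7, 63.3]), np.float64(88.9)]
flux_mid 0.67 [413. 192.] [array([ 501.8, -446.9]), array([55.2, 40.4]), np.float64(89.6)]
block_top 0.67 [252. 155.] [array([611.9,  18.8]), array([399.5, 197.6]), np.float64(81.0)]
block_top 0.66 [374. 183.] [array([ 523. , -323.4]), array([59.9, 60.6]), np.float64(65.1)]
block_top 0.46 [354. 222.] [array([ 411. , -279.1]), array([51.4, 83.8]), np.float64(13.5)]
firebrick_mid 0.59 [101. 192.] [array([502.8, 449. ]), array([ 36.8, 118.8]), np.float64(0.4)]
dish_mid 0.45 [223. 218.] [array([433.8, 105.1]), array([33.3, 33.2]), np.float64(44.7)]
dish_mid 0.22 [160. 226.] [array([403., 287.]), array([64.6, 58.6]), np.float64(89.6)]
839 ((594.7861328125, 36.309478759765625), (131.0210723876953, 110.94487762451172), 80.4664535522461)
```

View pics/crop.png

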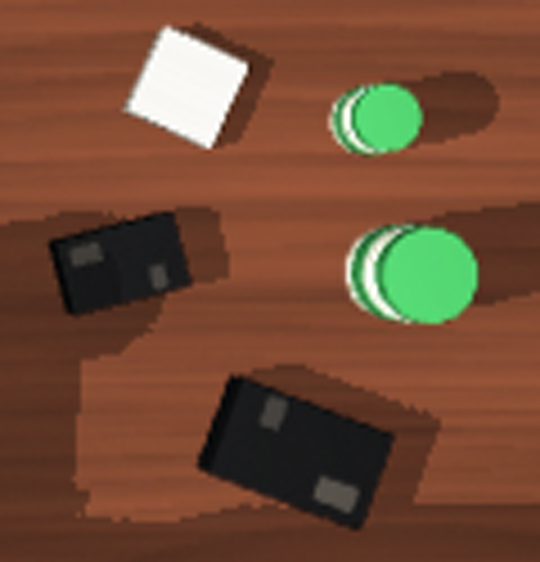

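The crop shows the smaller charcoal at crop (120,262), which is pixel (357,223) and measures about 52x84 mm. The smaller jar is at crop (378,120), pixel (414,192). The larger ones are the charcoal at pixel (396,265) and the jar at (422,226). The small ones fit the description. Next I write a motion planner helper and set out for the dish.

```bash
cat >> h.py <<'E'
def st():
    o=ctrl.get_obs(); r=Ro.from_euler("xyz",o["orientation"],degrees=True)
    return o,np.array(o["tool_pos"]),o["orientation"][2]
def plan(*way,start=None):
    """print calls (dx dy dz turn, rows) leading through way points (x,y,z,yaw)"""
    if start is None:
        o,p,y=st(); print("t",round(o["clock"],1),"at",p.round(4),np.round(o["orientation"],1),"open",round(o["opening"],4))
    else: p,y=np.array(start[:3]),start[3]
    for w in way:
        w=np.array(w,float)
        dy=(w[3]-y+180)%360-180; n=max(1,int(np.ceil(max(np.linalg.norm(w[:3]-p)/.2,abs(dy)/42.9))))
        d=(w[:3]-p)/n
        for i in range(n):
            a=np.radians(y); c,s=np.cos(a),np.sin(a)
            print("  ",np.round([(c*d[0]+s*d[1])/.2,(s*d[0]-c*d[1])/.2,-d[2]/.2,-dy/n/360],3).tolist(),"rows>=",int(np.ceil(max(np.linalg.norm(d)/.05,abs(dy)/n/8.59))))
            y+=dy/n; p=p+d
        print("  ->",w)
E
python3 -c "
from h import *
plan((.432,.107,.20,-99))"
```

```text
t 1.4 at [0.2458 0.6286 0.2266] [-180.     0.   -21.4] open 0.0875
   [0.606, 0.697, 0.044, 0.072] rows>= 4
   [0.849, 0.362, 0.044, 0.072] rows>= 4
   [0.922, -0.044, 0.044, 0.072] rows>= 4
  -> [  0.432   0.107   0.2   -99.   ]
```

carry_out:
  deltas:
    - [[0.606,0.697,0.044,0.072,1],[0.606,0.697,0.044,0.072,1],[0.606,0.697,0.044,0.072,1],[0.606,0.697,0.044,0.072,1],[0.606,0.697,0.044,0.072,1]]

```text
clock: 1.95
tool_pos: [0.3088, 0.4508, 0.2183]
orientation: [180.0, 0.0, -47.4]
force: [0.5, 0.2, 0.8]
opening: 0.0877
gripper_force: 0.0
```

carry_out:
  deltas:
    - [[0.849,0.362,0.044,0.072,1],[0.849,0.362,0.044,0.072,1],[0.849,0.362,0.044,0.072,1],[0.849,0.362,0.044,0.072,1],[0.849,0.362,0.044,0.072,1]]

```text
clock: 2.45
tool_pos: [0.3704, 0.2778, 0.2092]
orientation: [180.0, 0.0, -73.4]
force: [-0.5, 1.3, -0.0]
opening: 0.0878
gripper_force: 0.0
```

carry_out:
  deltas:
    - [[0.922,-0.044,0.044,0.072,1],[0.922,-0.044,0.044,0.072,1],[0.922,-0.044,0.044,0.072,1],[0.922,-0.044,0.044,0.072,1],[0.922,-0.044,0.044,0.072,1]]

```text
clock: 2.95
tool_pos: [0.4325, 0.1044, 0.2001]
orientation: [180.0, -0.0, -99.3]
force: [-0.1, -0.1, -0.2]
opening: 0.0873
gripper_force: 0.0
```

```bash
python3 - <<'E'
from h import *
plan()
p=ctrl.snapshot("wrist"); save(p,"w1.png",1.5); print("cam",-np.array(p["R"]).T@p["t"])
for k,z in dict(dish_mid=.008,block_top=.042,band_mid=.005,spool_mid=.018).items():
    for r in ctrl.spot_point(p,k)[:2]: print(k,round(r["p"],2),np.round(r["centre"]),ray(p,r["centre"],z).round(3))
print(proj(p,[.432,.107,.008]))
E
```

```text
t 3.0 at [0.4325 0.1044 0.2001] [180.   -0.  -99.3] open 0.0873
cam [0.41913726 0.02408724 0.3577691 ]
dish_mid 0.79 [254. 163.] [0.433 0.107 0.008]
block_top 0.66 [ 77. 112.] [0.59  0.023 0.042]
[254.10532099 162.80918155]
```

View pics/w1.png

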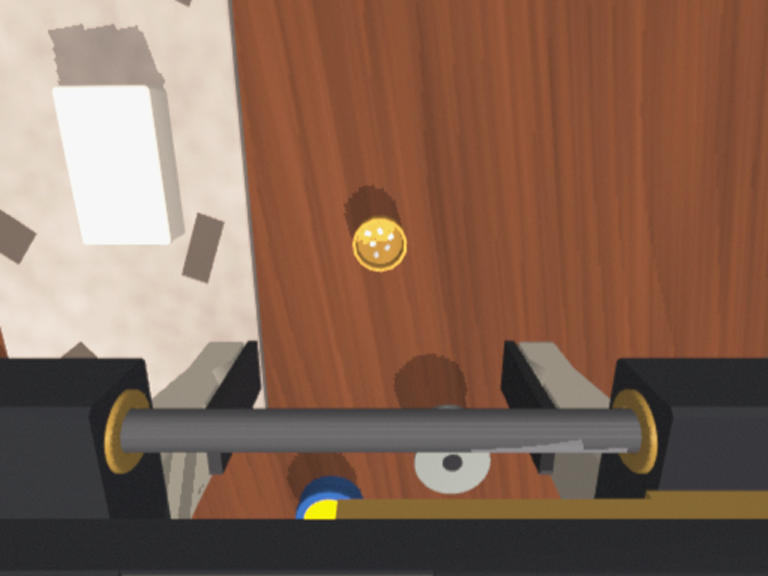

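The wrist picture shows the dish at (253,163), and the block top with corners at 1.5x pixels (53,88), (150,86), (172,243) and (83,244).

```bash
python3 - <<'E'
from h import *
p=ctrl.snapshot("wrist")
c=np.array([ray(p,np.array(u)/1.5,.042)[:2] for u in((53,88),(150,86),(172,243),(83,244))]); print(c.round(4),c.mean(0))
for i in range(4): d=c[(i+1)%4]-c[i]; print(np.linalg.norm(d).round(4),np.degrees(np.arctan2(d[1],d[0])).round(1))
plan((.4325,.107,.04,-99),(.4325,.107,.0025,-99))
E
```

```text
[[ 0.6116 -0.0247]
 [ 0.5531 -0.0165]
 [ 0.5678  0.0799]
 [ 0.6266  0.0712]] [0.58977147 0.02745541]
0.059 172.1
0.0975 81.3
0.0595 -8.4
0.0971 -98.9
t 3.2 at [0.4317 0.1079 0.2003] [-180.    0.  -99.] open 0.0876
   [0.004, -0.005, 0.801, -0.0] rows>= 4
  -> [ 4.325e-01  1.070e-01  4.000e-02 -9.900e+01]
   [-0.0, 0.0, 0.188, -0.0] rows>= 1
  -> [ 4.325e-01  1.070e-01  2.500e-03 -9.900e+01]
```

carry_out:
  deltas:
    - [[0.004,-0.005,0.8,0,1],[0.004,-0.005,0.8,0,1],[0.004,-0.005,0.8,0,1],[0.004,-0.005,0.8,0,1],[0.004,-0.005,0.9,0,1]]

```text
clock: 3.75
tool_pos: [0.4332, 0.107, 0.0205]
orientation: [-180.0, -0.0, -99.0]
force: [-0.1, 0.3, 0.3]
opening: 0.0878
gripper_force: 0.0
```

carry_out:
  deltas:
    - [[0,0,0.06,0,1],[0,0,0.088,0,1],[0,0,0.088,0,1],[0,0,0.088,0,-1],[0,0,0.088,0,-1]]

```text
clock: 4.25
tool_pos: [0.4332, 0.1064, 0.0036]
orientation: [-179.9, 0.1, -99.1]
force: [-0.3, -0.3, 0.5]
opening: 0.0767
gripper_force: 0.0
```

carry_out:
  deltas:
    - [[0,0,0,0,-1],[0,0,0,0,-1],[0,0,0,0,-1],[0,0,0,0,-1],[0,0,0,0,-1]]

```text
clock: 4.75
tool_pos: [0.4326, 0.1059, 0.0026]
orientation: [-180.0, 0.0, -99.1]
force: [-0.6, 0.0, 1.8]
opening: 0.0379
gripper_force: 30.0
```

```bash
python3 -c "
from h import *
plan((.4325,.106,.10,-98.5),(.5767,-.062,.10,-98.5),(.5767,-.062,.03,-98.5),(.5767,-.062,.0155,-98.5))"
```

```text
t 4.8 at [0.4326 0.1059 0.0026] [-180.     0.   -99.1] open 0.0379
   [-0.001, 0.001, -0.487, -0.002] rows>= 2
  -> [  0.4325   0.106    0.1    -98.5   ]
   [0.362, -0.419, -0.0, -0.0] rows>= 3
   [0.362, -0.419, -0.0, -0.0] rows>= 3
  -> [ 5.767e-01 -6.200e-02  1.000e-01 -9.850e+01]
   [0.0, -0.0, 0.35, -0.0] rows>= 2
  -> [ 5.767e-01 -6.200e-02  3.000e-02 -9.850e+01]
   [-0.0, 0.0, 0.072, -0.0] rows>= 1
  -> [ 5.767e-01 -6.200e-02  1.550e-02 -9.850e+01]
```

carry_out:
  deltas:
    - [[0,0,-0.25,0,-1],[0,0,-0.487,-0.002,-1],[0,0,-0.487,-0.002,-1]]

```text
clock: 5.05
tool_pos: [0.4358, 0.1078, 0.1054]
orientation: [-179.6, 0.3, -98.3]
force: [0.5, 0.1, -1.7]
opening: 0.0383
gripper_force: 30.0
```

carry_out:
  deltas:
    - [[0.18,-0.21,0,0,-1],[0.362,-0.419,0,0,-1],[0.55,-0.63,0,0,-1],[0.724,-0.838,0,0,-1],[0.724,-0.838,0,0,-1]]

```text
clock: 5.55
tool_pos: [0.579, -0.0649, 0.0991]
orientation: [180.0, -0.0, -98.5]
force: [0.1, 1.2, -0.1]
opening: 0.0382
gripper_force: 30.0
```

carry_out:
  deltas:
    - [[0,0,0,0,-1],[0,0,0,0,-1]]

```text
clock: 5.75
tool_pos: [0.5766, -0.0624, 0.099]
orientation: [179.9, -0.0, -98.5]
force: [-0.0, 0.3, -0.4]
opening: 0.038
gripper_force: 30.0
```

```bash
python3 -c "
from h import *
plan((.5767,-.062,.03,-98.5),(.5767,-.062,.0155,-98.5))
p=ctrl.snapshot('wrist'); save(p,'w2.png')
for z in (.106,): 
  for r in ctrl.spot_point(p,'dish_mid')[:2]: print(r['p'],r['centre'],ray(p,r['centre'],z))
"
```

```text
t 5.8 at [ 0.5766 -0.0624  0.099 ] [179.9  -0.  -98.5] open 0.038
   [-0.002, -0.0, 0.345, -0.0] rows>= 2
  -> [ 5.767e-01 -6.200e-02  3.000e-02 -9.850e+01]
   [-0.0, 0.0, 0.072, -0.0] rows>= 1
  -> [ 5.767e-01 -6.200e-02  1.550e-02 -9.850e+01]
0.92 [252.6, 245.7] [ 0.57666201 -0.0636877   0.106     ]
```

carry_out:
  deltas:
    - [[0,0,0.15,0,-1],[0,0,0.345,0,-1],[0,0,0.38,0,-1],[0,0,0.416,0,-1],[0,0,0.416,0,-1]]

```text
clock: 6.35
tool_pos: [0.5774, -0.0614, 0.0172]
orientation: [-180.0, -0.0, -98.3]
force: [-0.2, 0.2, 0.1]
opening: 0.038
gripper_force: 30.0
```

carry_out:
  deltas:
    - [[0,0,0,0,-1],[0,0,0,0,0.2],[0,0,0,0,0.2],[0,0,0,0,0.2],[0,0,0,0,0.2]]

```text
clock: 6.85
tool_pos: [0.5774, -0.0619, 0.0171]
orientation: [-180.0, 0.0, -98.4]
force: [-0.3, -0.5, -0.4]
opening: 0.0523
gripper_force: 0.0
```

```bash
python3 -c "
from h import *
plan((.5767,-.062,.15,-98.5),(.502,-.42,.2,-125))
"
```

```text
t 6.8 at [ 0.5774 -0.0619  0.0171] [-180.     0.   -98.4] open 0.0523
   [0.001, 0.003, -0.664, 0.0] rows>= 3
  -> [ 5.767e-01 -6.200e-02  1.500e-01 -9.850e+01]
   [0.913, 0.052, -0.125, 0.037] rows>= 4
   [0.9, -0.158, -0.125, 0.037] rows>= 4
  -> [   0.502   -0.42     0.2   -125.   ]
```

carry_out:
  deltas:
    - [[0,0,-0.2,0,0.3],[0,0,-0.42,0,0.3],[0,0,-0.664,0,0.3],[0,0,-0.664,0,0.3]]

```text
clock: 7.25
tool_pos: [0.5813, -0.0618, 0.157]
orientation: [-179.3, 0.1, -98.3]
force: [0.4, 0.4, 0.9]
opening: 0.0566
gripper_force: 0.0
```

carry_out:
  deltas:
    - [[0.913,0.052,-0.125,0.037,0.3],[0.913,0.052,-0.125,0.037,0.3],[0.913,0.052,-0.125,0.037,0.3],[0.913,0.052,-0.125,0.037,0.3],[0.913,0.052,-0.125,0.037,0.3]]

```text
clock: 7.75
tool_pos: [0.5393, -0.2447, 0.1752]
orientation: [-179.9, -0.0, -111.9]
force: [1.1, 0.5, 0.3]
opening: 0.0572
gripper_force: 0.0
```

carry_out:
  deltas:
    - [[0.9,-0.158,-0.125,0.037,0.4],[0.9,-0.158,-0.125,0.037,0.4],[0.9,-0.158,-0.125,0.037,0.4],[0.9,-0.158,-0.125,0.037,0.4],[0.9,-0.158,-0.125,0.037,0.4]]

```text
clock: 8.25
tool_pos: [0.502, -0.4235, 0.1996]
orientation: [-180.0, -0.0, -125.2]
force: [0.5, 0.3, -0.6]
opening: 0.0615
gripper_force: 0.0
```

```bash
python3 - <<'E'
from h import *
plan()
p=ctrl.snapshot("wrist"); save(p,"w3.png",1.5); print("cam",-np.array(p["R"]).T@p["t"])
for k,z in dict(flux_mid=.026,charcoal_mid=.0125,steelblock_mid=.009).items():
    for r in ctrl.spot_point(p,k)[:2]: print(k,round(r["p"],2),np.round(r["centre"]),ray(p,r["centre"],z).round(4))
E
```

```text
t 8.2 at [ 0.502  -0.4235  0.1996] [-180.    -0.  -125.2] open 0.0615
cam [ 0.45429138 -0.48961823  0.35726713]
flux_mid 0.81 [235. 140.] [ 0.5022 -0.4556  0.026 ]
charcoal_mid 0.71 [390. 210.] [ 0.407  -0.2875  0.0125]
charcoal_mid 0.59 [446.  62.] [ 0.2861 -0.3956  0.0125]
steelblock_mid 0.58 [281. 236.] [ 0.5271 -0.3304  0.009 ]
```

View pics/w3.png

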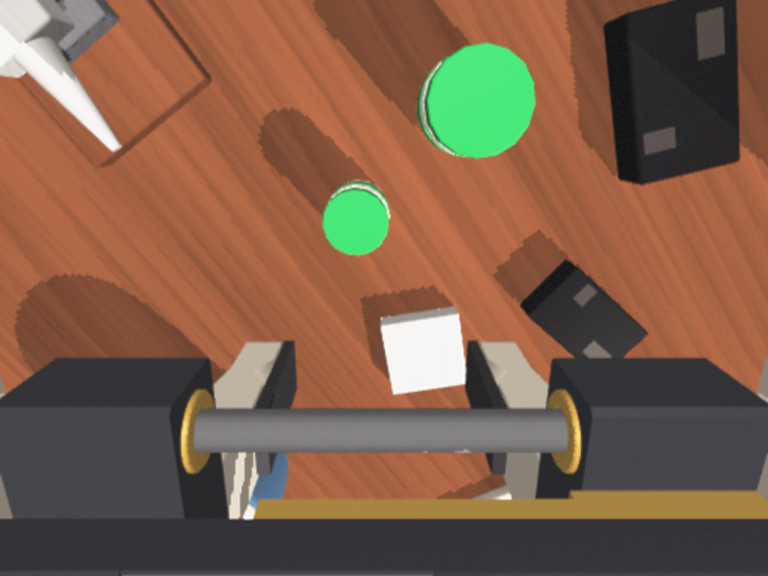

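The small jar's lid centre is at (237,148) and the large jar's at (319,67), with room for the fingers on both sides.

```bash
python3 - <<'E'
from h import *
p=ctrl.snapshot("wrist")
g=p["color"].astype(int); m=((g[:,:,1]>g[:,:,0]+80)).astype(np.uint8)
for c in cv2.findContours(m,0,1)[0]:
    if cv2.contourArea(c)>300: (u,v),r=cv2.minEnclosingCircle(c); print(u,v,r,ray(p,(u,v),.052).round(4),ray(p,(u+r,v),.052)-ray(p,(u,v),.052))
x,y=ray(p,(237.3,148),.052)[:2]; print(x,y)
plan((x,y,.09,-125),(x,y,.018,-125))
E
```

```text
234.9346160888672 143.1615447998047 22.245912551879883 [ 0.5011 -0.4512  0.052 ] [-0.01727106  0.01210028  0.        ]
318.60345458984375 61.2931022644043 38.91603088378906 [ 0.3982 -0.4676  0.052 ] [-0.0280526   0.01965073  0.        ]
0.502014432560867 -0.4461394372906489
t 8.5 at [ 0.5033 -0.4188  0.1994] [ 180.    0. -125.] open 0.0614
   [0.116, -0.073, 0.547, 0.0] rows>= 3
  -> [ 5.02014433e-01 -4.46139437e-01  9.00000000e-02 -1.25000000e+02]
   [-0.0, 0.0, 0.36, -0.0] rows>= 2
  -> [ 5.02014433e-01 -4.46139437e-01  1.80000000e-02 -1.25000000e+02]
```

```bash
python3 - <<'E'
from h import *
plan((.5015,-.451,.12,-150),(.5015,-.451,.01,-150))
plan((.5015,-.451,.14,-150),(.5675,-.123,.14,-98.5),(.5675,-.123,.0235,-98.5),start=(.5015,-.451,.01,-150))
E
```

```text
t 8.5 at [ 0.5033 -0.4188  0.1994] [ 180.    0. -125.] open 0.0614
   [0.137, -0.085, 0.397, 0.07] rows>= 3
  -> [ 5.015e-01 -4.510e-01  1.200e-01 -1.500e+02]
   [-0.0, 0.0, 0.55, -0.0] rows>= 3
  -> [ 5.015e-01 -4.510e-01  1.000e-02 -1.500e+02]
   [-0.0, 0.0, -0.65, -0.0] rows>= 3
  -> [ 5.015e-01 -4.510e-01  1.400e-01 -1.500e+02]
   [-0.553, 0.628, -0.0, -0.072] rows>= 4
   [-0.771, 0.325, -0.0, -0.072] rows>= 4
  -> [  0.5675  -0.123    0.14   -98.5   ]
   [-0.0, 0.0, 0.582, -0.0] rows>= 3
  -> [ 5.675e-01 -1.230e-01  2.350e-02 -9.850e+01]
```

carry_out:
  deltas:
    - [[0.137,-0.085,0.397,0.07,0.4],[0.137,-0.085,0.397,0.07,0.4],[0.137,-0.085,0.397,0.07,0.4],[0.137,-0.085,0.397,0.07,0.4],[0.137,-0.085,0.397,0.07,0.4]]

```text
clock: 9.0
tool_pos: [0.5021, -0.4515, 0.1209]
orientation: [-179.9, 0.0, -149.9]
force: [0.0, 0.2, 0.2]
opening: 0.0617
gripper_force: 0.0
```

carry_out:
  deltas:
    - [[0,0,0.15,0,0.4],[0,0,0.3,0,0.4],[0,0,0.45,0,0.4],[0,0,0.55,0,0.4],[0,0,0.55,0,0.4]]

```text
clock: 9.5
tool_pos: [0.5003, -0.4507, 0.0083]
orientation: [179.8, -0.1, -150.0]
force: [-0.5, -0.4, 0.7]
opening: 0.0615
gripper_force: 0.0
```

carry_out:
  deltas:
    - [[0,0,0,0,0.4],[0,0,0,0,-1],[0,0,0,0,-1],[0,0,0,0,-1],[0,0,0,0,-1]]

```text
clock: 10.0
tool_pos: [0.5019, -0.4525, 0.0116]
orientation: [-179.9, 0.1, -150.2]
force: [-0.2, 1.5, 7.1]
opening: 0.0431
gripper_force: 30.0
```

carry_out:
  deltas:
    - [[0,0,-0.2,0,-1],[0,0,-0.42,0,-1],[0,0,-0.65,0,-1],[0,0,-0.65,0,-1]]

```text
clock: 10.4
tool_pos: [0.5044, -0.4547, 0.1483]
orientation: [-179.4, 0.3, -150.2]
force: [0.8, 0.4, -0.8]
opening: 0.0431
gripper_force: 30.0
```

carry_out:
  deltas:
    - [[-0.14,0.16,0,-0.018,-1],[-0.28,0.32,0,-0.036,-1],[-0.42,0.48,0,-0.054,-1],[-0.553,0.628,0,-0.072,-1],[-0.553,0.628,0,-0.072,-1]]

```text
clock: 10.9
tool_pos: [0.5357, -0.2844, 0.1405]
orientation: [-180.0, 0.1, -123.9]
force: [0.1, -0.3, -0.8]
opening: 0.0434
gripper_force: 30.0
```

carry_out:
  deltas:
    - [[-0.2,0.08,0,-0.018,-1],[-0.39,0.16,0,-0.036,-1],[-0.58,0.245,0,-0.054,-1],[-0.771,0.325,0,-0.072,-1],[-0.771,0.325,0,-0.072,-1]]

```text
clock: 11.4
tool_pos: [0.5692, -0.1207, 0.1404]
orientation: [-179.9, 0.0, -98.0]
force: [1.3, -0.6, -0.3]
opening: 0.0434
gripper_force: 30.0
```

carry_out:
  deltas:
    - [[0,0,0,0,-1],[0,0,0,0,-1]]

```text
clock: 11.6
tool_pos: [0.5678, -0.1248, 0.1401]
orientation: [180.0, -0.0, -98.5]
force: [-0.7, 0.6, -1.4]
opening: 0.043
gripper_force: 30.0
```

```bash
python3 -c "
from h import *
plan((.5675,-.1235,.04,-98.5),(.5675,-.1235,.0245,-98.5))
p=ctrl.snapshot('wrist')
for r in ctrl.spot_point(p,'flux_mid')[:2]: print(r['p'],r['centre'],ray(p,r['centre'],.155))
for r in ctrl.spot_point(p,'dish_mid')[:2]: print(r['p'],r['centre'],ray(p,r['centre'],.020))
"
```

```text
t 11.6 at [ 0.5678 -0.1248  0.1401] [180.   -0.  -98.5] open 0.043
   [-0.006, 0.003, 0.5, 0.0] rows>= 3
  -> [ 5.675e-01 -1.235e-01  4.000e-02 -9.850e+01]
   [-0.0, 0.0, 0.078, -0.0] rows>= 1
  -> [ 5.675e-01 -1.235e-01  2.450e-02 -9.850e+01]
0.57 [250.2, 252.1] [ 0.56902128 -0.12682179  0.155     ]
```

carry_out:
  deltas:
    - [[-0.006,0.003,0.2,0,-1],[-0.006,0.003,0.4,0,-1],[-0.006,0.003,0.53,0,-1],[-0.006,0.003,0.577,0,-1],[-0.006,0.003,0.577,0,-1]]

```text
clock: 12.25
tool_pos: [0.5668, -0.1238, 0.0242]
orientation: [179.9, -0.1, -98.5]
force: [-0.6, -0.4, -1.1]
opening: 0.0435
gripper_force: 30.0
```

carry_out:
  deltas:
    - [[0,0,0,0,-1],[0,0,0,0,0.3],[0,0,0,0,0.3],[0,0,0,0,0.3],[0,0,0,0,0.3]]

```text
clock: 12.75
tool_pos: [0.5679, -0.1229, 0.0251]
orientation: [-180.0, 0.0, -98.4]
force: [0.3, -0.1, -0.0]
opening: 0.0567
gripper_force: 0.0
```

carry_out:
  deltas:
    - [[0,0,-0.15,0,0.3],[0,0,-0.35,0,0.3],[0,0,-0.6,0,0.3],[0,0,-0.75,0,0.3],[0,0,-0.75,0,0.3]]

```text
clock: 13.25
tool_pos: [0.5705, -0.123, 0.1805]
orientation: [-179.5, 0.1, -98.4]
force: [1.1, -0.1, -0.2]
opening: 0.0572
gripper_force: 0.0
```

```bash
python3 -c "
from h import *
plan((.408,-.265,.2,-76.5))
"
```

```text
t 13.2 at [ 0.5705 -0.123   0.1805] [-1.795e+02  1.000e-01 -9.840e+01] open 0.0572
   [0.41, 0.35, -0.049, -0.03] rows>= 3
   [0.336, 0.422, -0.049, -0.03] rows>= 3
  -> [  0.408  -0.265   0.2   -76.5  ]
```

carry_out:
  deltas:
    - [[0.41,0.35,-0.049,-0.03,1],[0.41,0.35,-0.049,-0.03,1],[0.41,0.35,-0.049,-0.03,1],[0.41,0.35,-0.049,-0.03,1]]

```text
clock: 13.65
tool_pos: [0.4853, -0.1947, 0.1849]
orientation: [-180.0, 0.0, -87.7]
force: [0.6, 1.2, -0.2]
opening: 0.0832
gripper_force: 0.0
```

carry_out:
  deltas:
    - [[0.336,0.422,-0.049,-0.03,1],[0.336,0.422,-0.049,-0.03,1],[0.336,0.422,-0.049,-0.03,1],[0.336,0.422,-0.049,-0.03,1],[0.336,0.422,-0.049,-0.03,1]]

```text
clock: 14.15
tool_pos: [0.4058, -0.2642, 0.1942]
orientation: [-180.0, -0.0, -76.8]
force: [0.8, -0.4, -0.3]
opening: 0.0877
gripper_force: 0.0
```

```bash
python3 - <<'E'
from h import *
plan()
p=ctrl.snapshot("wrist"); save(p,"w4.png",1.5)
for r in ctrl.spot_point(p,"charcoal_mid")[:2]: print(round(r["p"],2),np.round(r["centre"]),ray(p,r["centre"],.0125).round(4))
for r in ctrl.silhouettes(p,"charcoal_mid")[:2]:
    c=max(cv2.findContours(r["mask"].astype(np.uint8),0,1)[0],key=cv2.contourArea).reshape(-1,2)
    print(r["p"],[np.round(v,1) for v in cv2.minAreaRect((np.array([ray(p,u,.02)[:2] for u in c])*1000).astype(np.float32))])
E
```

```text
t 14.2 at [ 0.4058 -0.2642  0.1942] [-180.    -0.   -76.8] open 0.0877
0.69 [256. 143.] [ 0.4078 -0.2857  0.0125]
0.66 [403.  60.] [ 0.2867 -0.3976  0.0125]
0.94 [array([ 409.2, -286. ]), array([51.4, 83.3]), np.float64(14.0)]
0.89 [array([ 286.1, -397.7]), array([114.2,  76.7]), np.float64(68.5)]
```

View pics/w4.png

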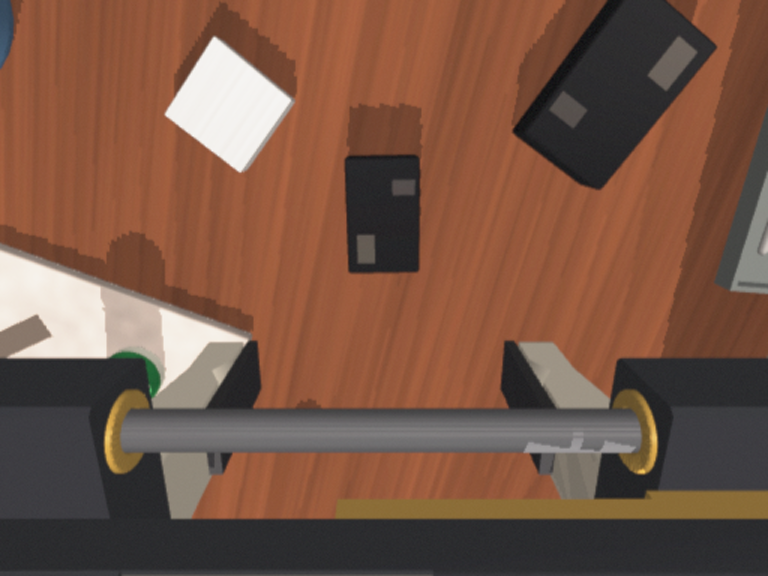

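The small charcoal is centred at (255,142) and aligned with the tool; there is room on both sides.

```bash
python3 - <<'E'
from h import *
plan((.4085,-.2855,.03,-76),(.4085,-.2855,.005,-76))
plan((.4085,-.2855,.14,-76),(.590,.027,.14,-98.5),(.590,.027,.0485,-98.5),start=(.4085,-.2855,.005,-76))
E
```

```text
t 14.3 at [ 0.4059 -0.2638  0.194 ] [180.    0.  -76.7] open 0.0874
   [0.108, 0.012, 0.82, -0.002] rows>= 4
  -> [ 4.085e-01 -2.855e-01  3.000e-02 -7.600e+01]
   [0.0, -0.0, 0.125, -0.0] rows>= 1
  -> [ 4.085e-01 -2.855e-01  5.000e-03 -7.600e+01]
   [0.0, -0.0, -0.675, -0.0] rows>= 3
  -> [  0.4085  -0.2855   0.14   -76.    ]
   [-0.648, -0.629, -0.0, 0.031] rows>= 4
   [-0.759, -0.491, -0.0, 0.031] rows>= 4
  -> [ 5.90e-01  2.70e-02  1.40e-01 -9.85e+01]
   [0.0, -0.0, 0.458, -0.0] rows>= 2
  -> [ 5.90e-01  2.70e-02  4.85e-02 -9.85e+01]
```

carry_out:
  deltas:
    - [[0.108,0.012,0.25,-0.002,1],[0.108,0.012,0.5,-0.002,1],[0.108,0.012,0.75,-0.002,1],[0.108,0.012,0.9,-0.002,1],[0.108,0.012,0.945,-0.002,1]]

```text
clock: 14.8
tool_pos: [0.4054, -0.2848, 0.0016]
orientation: [179.6, 0.2, -76.1]
force: [-0.6, -0.1, 0.2]
opening: 0.0876
gripper_force: 0.0
```

carry_out:
  deltas:
    - [[0,0,0,0,1],[0,0,0,0,-1],[0,0,0,0,-1],[0,0,0,0,-1],[0,0,0,0,-1]]

```text
clock: 15.3
tool_pos: [0.4083, -0.2862, 0.0065]
orientation: [-179.9, -0.1, -76.1]
force: [0.2, 0.6, -0.2]
opening: 0.061
gripper_force: 0.0
```

```bash
python3 -c "
from h import *
plan()"
```

```text
t 15.3 at [ 0.4083 -0.2862  0.0065] [-1.799e+02 -1.000e-01 -7.610e+01] open 0.061
```

carry_out:
  deltas:
    - [[0,0,0,0,-1],[0,0,0,0,-1],[0,0,0,0,-1],[0,0,0,0,-1]]

```text
clock: 15.7
tool_pos: [0.4079, -0.2862, 0.0059]
orientation: [-180.0, -0.0, -76.1]
force: [-1.3, 2.2, 7.1]
opening: 0.0495
gripper_force: 30.0
```

carry_out:
  deltas:
    - [[0,0,-0.15,0,-1],[0,0,-0.35,0,-1],[0,0,-0.55,0,-1],[0,0,-0.675,0,-1],[0,0,-0.675,0,-1]]

```text
clock: 16.2
tool_pos: [0.4097, -0.2869, 0.1442]
orientation: [-179.7, -0.2, -76.1]
force: [0.8, 0.6, -0.9]
opening: 0.0498
gripper_force: 30.0
```

carry_out:
  deltas:
    - [[-0.16,-0.155,0,0.008,-1],[-0.32,-0.31,0,0.016,-1],[-0.48,-0.47,0,0.024,-1],[-0.648,-0.629,0,0.031,-1],[-0.648,-0.629,0,0.031,-1]]

```text
clock: 16.7
tool_pos: [0.5007, -0.1264, 0.1397]
orientation: [-180.0, 0.0, -87.1]
force: [-0.4, -0.8, -0.1]
opening: 0.0499
gripper_force: 30.0
```

carry_out:
  deltas:
    - [[-0.2,-0.12,0,0.008,-1],[-0.39,-0.25,0,0.016,-1],[-0.58,-0.37,0,0.024,-1],[-0.759,-0.491,0,0.031,-1],[-0.759,-0.491,0,0.031,-1]]

```text
clock: 17.2
tool_pos: [0.5913, 0.0297, 0.1391]
orientation: [180.0, -0.0, -98.3]
force: [-1.1, -0.3, -0.8]
opening: 0.0499
gripper_force: 30.0
```

carry_out:
  deltas:
    - [[0,0,0,0,-1],[0,0,0,0,-1]]

```text
clock: 17.4
tool_pos: [0.5883, 0.0256, 0.1396]
orientation: [179.9, -0.0, -98.4]
force: [-0.5, 0.3, -0.9]
opening: 0.0495
gripper_force: 30.0
```

```bash
python3 -c "
from h import *
plan((.590,.027,.065,-98.5),(.590,.027,.0485,-98.5))
p=ctrl.snapshot('wrist'); save(p,'w5.png',1.5)
for n,z in (('charcoal_mid',.148),('dish_mid',.02),('flux_mid',.038)):
  for r in ctrl.spot_point(p,n)[:2]: print(n,r['p'],r['centre'],ray(p,r['centre'],z))
"
```

```text
t 17.4 at [0.5883 0.0256 0.1396] [179.9  -0.  -98.4] open 0.0495
   [-0.008, -0.008, 0.373, 0.0] rows>= 2
  -> [ 5.90e-01  2.70e-02  6.50e-02 -9.85e+01]
   [-0.0, 0.0, 0.082, -0.0] rows>= 1
  -> [ 5.90e-01  2.70e-02  4.85e-02 -9.85e+01]
charcoal_mid 0.84 [253.2, 248.4] [0.5881865  0.02516378 0.148     ]
dish_mid 0.78 [250.4, 75.7] [ 0.57759114 -0.06117833  0.02      ]
```

View pics/w5.png

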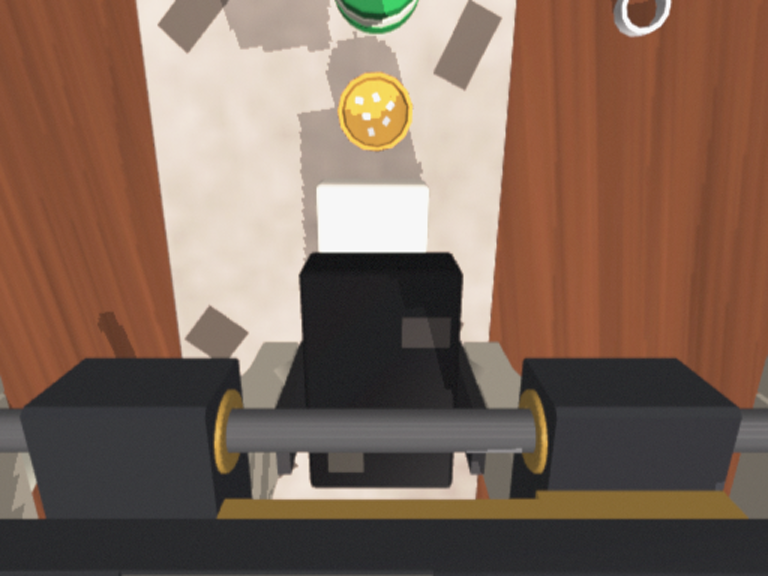

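The charcoal is square with the block, whose end edge is at (211-285,123). The dish is placed at (250,75) and the ring is at the top right.

```bash
python3 -c "
from h import *
p=ctrl.snapshot('wrist')
for u in ((317,185),(428,185)): print(ray(p,np.array(u)/1.5,.042).round(4))
for x in ((.03,-.05),(-.03,-.05)):
  a=np.radians(-8.5);print(.590+x[0]*np.cos(a)-x[1]*np.sin(a),.027+x[0]*np.sin(a)+x[1]*np.cos(a))
plan((.590,.027,.065,-98.5),(.590,.027,.0485,-98.5))
"
```

```text
[ 0.6137 -0.0304  0.042 ]
[ 0.5565 -0.0219  0.042 ]
0.6122800053443769 -0.02688507550198416
0.5529390535426619 -0.018016510834207522
t 17.6 at [0.589  0.0255 0.1406] [-180.     0.   -98.5] open 0.0497
   [-0.008, -0.004, 0.378, 0.0] rows>= 2
  -> [ 5.90e-01  2.70e-02  6.50e-02 -9.85e+01]
   [-0.0, 0.0, 0.082, -0.0] rows>= 1
  -> [ 5.90e-01  2.70e-02  4.85e-02 -9.85e+01]
```

carry_out:
  deltas:
    - [[0,-0.01,0.15,0,-1],[0,-0.01,0.3,0,-1],[0,-0.01,0.4,0,-1],[0,-0.01,0.458,0,-1],[0,-0.01,0.458,0,-1]]

```text
clock: 18.15
tool_pos: [0.5908, 0.0255, 0.0481]
orientation: [179.9, -0.0, -98.4]
force: [-0.2, -0.4, 0.1]
opening: 0.0496
gripper_force: 30.0
```

carry_out:
  deltas:
    - [[0,0,0,0,-1],[0,0,0,0,-1],[0,0,0,0,0.6],[0,0,0,0,0.6],[0,0,0,0,0.6]]

```text
clock: 18.65
tool_pos: [0.5914, 0.0261, 0.0491]
orientation: [-180.0, 0.0, -98.4]
force: [-0.4, -0.2, 0.4]
opening: 0.0675
gripper_force: 0.0
```

carry_out:
  deltas:
    - [[0,0,-0.1,0,0.6],[0,0,-0.3,0,0.6],[0,0,-0.55,0,0.6],[0,0,-0.75,0,0.6],[0,0,-0.75,0,0.6]]

```text
clock: 19.15
tool_pos: [0.5946, 0.0266, 0.2058]
orientation: [-179.4, 0.2, -98.3]
force: [0.5, 0.3, 0.4]
opening: 0.07
gripper_force: 0.0
```

```bash
python3 -c "
from h import *
p=ctrl.snapshot('top')
for r in ctrl.spot_point(p,'band_mid')[:1]: print(r['p'],r['centre'],ray(p,r['centre'],.005))
plan((.432,-.075,.16,-98.5))
"
```

```text
0.37 [291.2, 215.0] [ 0.43514994 -0.09571194  0.005     ]
t 19.2 at [0.5916 0.0263 0.2002] [-1.799e+02  1.000e-01 -9.840e+01] open 0.0702
   [0.618, 0.715, 0.201, 0.0] rows>= 4
  -> [ 4.32e-01 -7.50e-02  1.60e-01 -9.85e+01]
```

carry_out:
  deltas:
    - [[0.16,0.18,0.05,0,0.3],[0.31,0.36,0.1,0,0.3],[0.46,0.54,0.15,0,0.3],[0.618,0.715,0.2,0,0.3],[0.618,0.715,0.2,0,0.3]]

```text
clock: 19.75
tool_pos: [0.4248, -0.0776, 0.1561]
orientation: [179.6, -0.1, -98.5]
force: [1.4, 1.0, 0.7]
opening: 0.0569
gripper_force: 0.0
```

carry_out:
  deltas:
    - [[0,0,0,0,0.3],[0,0,0,0,0.3]]

```text
clock: 19.95
tool_pos: [0.4323, -0.0752, 0.1586]
orientation: [-180.0, -0.0, -98.4]
force: [0.2, -0.3, -0.2]
opening: 0.0569
gripper_force: 0.0
```

```bash
python3 -c "
from h import *
p=ctrl.snapshot('wrist'); save(p,'w6.png',1.5)
for r in ctrl.spot_point(p,'band_mid')[:2]: print(r['p'],r['centre'],ray(p,r['centre'],.005))
for r in ctrl.silhouettes(p,'band_mid')[:1]:
  c=max(cv2.findContours(r['mask'].astype(np.uint8),0,1)[0],key=cv2.contourArea); print(r['p'],cv2.minEnclosingCircle(c),ray(p,cv2.minEnclosingCircle(c)[0],.006))
plan()
"
```

```text
0.55 [253.7, 152.3] [ 0.4293851 -0.0921122  0.005    ]
0.76 ((253.8157958984375, 150.8157958984375), 14.166934967041016) [ 0.42903091 -0.09374907  0.006     ]
t 20.1 at [ 0.4324 -0.0749  0.1585] [180.   -0.  -98.4] open 0.0564
```

View pics/w6.png

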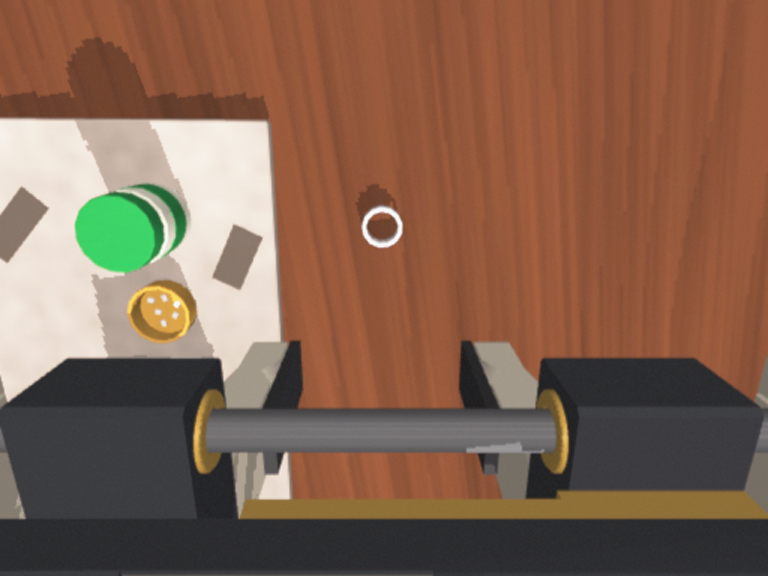

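The ring is centred at (254,151), lies flat and is clear of the board.

```bash
python3 -c "
from h import *
plan((.4292,-.093,.04,-98.5),(.4292,-.093,.003,-98.5))
plan((.4292,-.093,.14,-98.5),(.591,.0257,.14,-98.5),start=(.4292,-.093,.003,-98.5))
"
```

```text
t 20.1 at [ 0.4324 -0.0749  0.1585] [180.   -0.  -98.4] open 0.0564
   [0.092, 0.003, 0.593, 0.0] rows>= 3
  -> [ 4.292e-01 -9.300e-02  4.000e-02 -9.850e+01]
   [-0.0, 0.0, 0.185, -0.0] rows>= 1
  -> [ 4.292e-01 -9.300e-02  3.000e-03 -9.850e+01]
   [-0.0, 0.0, -0.685, -0.0] rows>= 3
  -> [ 4.292e-01 -9.300e-02  1.400e-01 -9.850e+01]
   [-0.353, -0.356, -0.0, -0.0] rows>= 3
   [-0.353, -0.356, -0.0, -0.0] rows>= 3
  -> [ 5.91e-01  2.57e-02  1.40e-01 -9.85e+01]
```

carry_out:
  deltas:
    - [[0.09,0.003,0.2,0,0.3],[0.092,0.003,0.4,0,0.3],[0.092,0.003,0.59,0,0.3],[0.092,0.003,0.7,0,0.3],[0.092,0.003,0.74,0,0.3]]

```text
clock: 20.6
tool_pos: [0.4273, -0.0935, 0.0084]
orientation: [179.8, -0.1, -98.4]
force: [0.8, 0.1, 1.3]
opening: 0.0564
gripper_force: 0.0
```

carry_out:
  deltas:
    - [[0,0,0.02,0,0.3],[0,0,0.036,0,0.3],[0,0,0.036,0,0.3],[0,0,0.036,0,-1],[0,0,0.036,0,-1]]

```text
clock: 21.1
tool_pos: [0.429, -0.0933, 0.0043]
orientation: [-179.9, 0.0, -98.4]
force: [0.4, 0.4, 0.5]
opening: 0.0459
gripper_force: 0.0
```

carry_out:
  deltas:
    - [[0,0,0,0,-1],[0,0,0,0,-1],[0,0,0,0,-1],[0,0,0,0,-1]]

```text
clock: 21.5
tool_pos: [0.4286, -0.0934, 0.0038]
orientation: [-180.0, 0.0, -98.4]
force: [-0.7, 0.6, 4.2]
opening: 0.0247
gripper_force: 30.0
```

```bash
python3 -c "
from h import *
plan((.4292,-.093,.14,-98.5))
print(st()[0]['gripper_force'])
"
```

```text
t 21.5 at [ 0.4286 -0.0934  0.0038] [-180.     0.   -98.4] open 0.0247
   [-0.003, -0.003, -0.681, 0.0] rows>= 3
  -> [ 4.292e-01 -9.300e-02  1.400e-01 -9.850e+01]
30.00129148364067
```

carry_out:
  deltas:
    - [[0,0,-0.15,0,-1],[0,0,-0.35,0,-1],[0,0,-0.55,0,-1],[0,0,-0.68,0,-1],[0,0,-0.68,0,-1]]

```text
clock: 22.0
tool_pos: [0.4308, -0.0932, 0.1433]
orientation: [-179.6, 0.1, -98.4]
force: [-0.1, 0.3, -0.2]
opening: 0.0245
gripper_force: 30.0
```

carry_out:
  deltas:
    - [[-0.17,-0.17,0,0,-1],[-0.35,-0.35,0,0,-1],[-0.52,-0.53,0,0,-1],[-0.7,-0.71,0,0,-1],[-0.7,-0.71,0,0,-1]]

```text
clock: 22.5
tool_pos: [0.5932, 0.0272, 0.1375]
orientation: [180.0, -0.0, -98.3]
force: [-1.3, 0.4, -0.3]
opening: 0.0243
gripper_force: 30.0
```

carry_out:
  deltas:
    - [[0,0,0,0,-1],[0,0,0,0,-1]]

```text
clock: 22.7
tool_pos: [0.5881, 0.0238, 0.1385]
orientation: [179.9, -0.0, -98.4]
force: [-0.1, -0.1, 0.3]
opening: 0.0244
gripper_force: 30.0
```

```bash
python3 - <<'E'
from h import *
p=ctrl.snapshot('wrist'); save(p,'w7.png',1.5)
for n,z in (('band_mid',.142),('charcoal_mid',.0545),('dish_mid',.02)):
  for r in ctrl.spot_point(p,n)[:1]: print(n,r['p'],r['centre'],ray(p,r['centre'],z))
plan((.591,.0257,.09,-98.5),(.591,.0257,.0715,-98.5))
E
```

```text
band_mid 0.69 [253.8, 241.2] [0.58753808 0.02197947 0.142     ]
charcoal_mid 0.59 [247.2, 195.9] [0.59322242 0.02651938 0.0545    ]
dish_mid 0.75 [247.5, 79.2] [ 0.58015256 -0.06053707  0.02      ]
t 22.9 at [0.5887 0.0237 0.1399] [-180.     0.   -98.4] open 0.0242
   [-0.012, -0.01, 0.25, 0.0] rows>= 2
  -> [ 5.91e-01  2.57e-02  9.00e-02 -9.85e+01]
   [-0.0, 0.0, 0.093, -0.0] rows>= 1
  -> [ 5.91e-01  2.57e-02  7.15e-02 -9.85e+01]
```

View pics/w7.png

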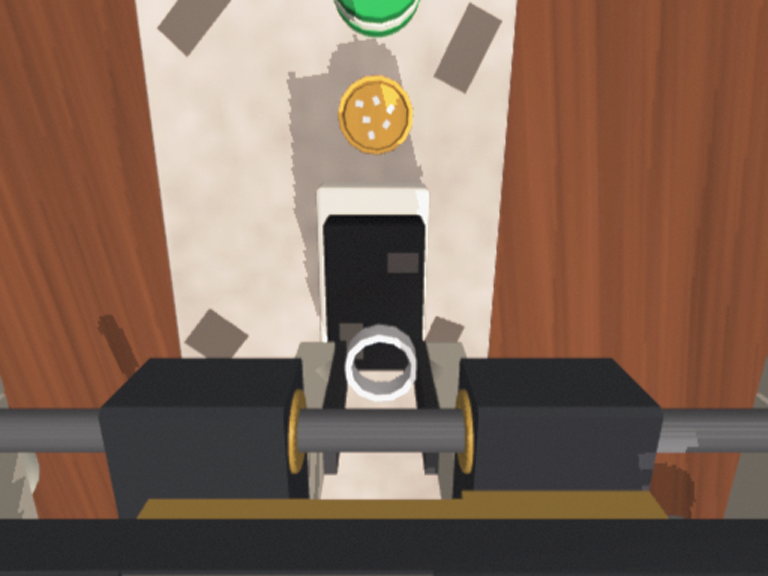

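The charcoal sits squely on the block with the white margin visible at (211-285,125-143). The ring is held level at (254,241).

```bash
python3 - <<'E'
from h import *
p=ctrl.snapshot('wrist')
f=lambda u,z:ray(p,np.array(u)/1.5,z)[:2].round(4)
print("blk end",f((317,188),.042),f((428,188),.042),"ch end top",f((326,229),.067),f((424,229),.067),"bottom",f((326,216),.042),f((423,216),.042))
plan((.592,.028,.09,-98.5),(.592,.028,.072,-98.5))
E
```

```text
blk end [ 0.6139 -0.0306] [ 0.5566 -0.0222] ch end top [ 0.6095 -0.0133] [ 0.5628 -0.0064] bottom [ 0.6119 -0.0155] [ 0.561  -0.0079]
t 22.9 at [0.5889 0.0238 0.1401] [-180.     0.   -98.4] open 0.0241
   [-0.023, -0.012, 0.25, 0.0] rows>= 2
  -> [ 5.92e-01  2.80e-02  9.00e-02 -9.85e+01]
   [-0.0, 0.0, 0.09, -0.0] rows>= 1
  -> [ 5.92e-01  2.80e-02  7.20e-02 -9.85e+01]
```

carry_out:
  deltas:
    - [[-0.023,-0.012,0.12,0,-1],[-0.023,-0.012,0.24,0,-1],[-0.023,-0.012,0.31,0,-1],[-0.023,-0.012,0.34,0,-1],[-0.023,-0.012,0.34,0,-1]]

```text
clock: 23.45
tool_pos: [0.5921, 0.0282, 0.0717]
orientation: [180.0, -0.0, -98.4]
force: [-0.5, 0.3, -0.1]
opening: 0.0243
gripper_force: 30.0
```

carry_out:
  deltas:
    - [[0,0,0,0,-1],[0,0,0,0,-1],[0,0,0,0,-0.2],[0,0,0,0,-0.1],[0,0,0,0,-0.1]]

```text
clock: 23.95
tool_pos: [0.5925, 0.0285, 0.0717]
orientation: [-180.0, 0.0, -98.4]
force: [0.7, -0.5, -0.0]
opening: 0.0386
gripper_force: 0.0
```

carry_out:
  deltas:
    - [[0,0,-0.1,0,-0.1],[0,0,-0.25,0,-0.1],[0,0,-0.5,0,-0.1],[0,0,-0.7,0,-0.1],[0,0,-0.7,0,-0.1]]

```text
clock: 24.45
tool_pos: [0.5957, 0.029, 0.2185]
orientation: [-179.4, 0.2, -98.3]
force: [0.4, -1.0, -0.8]
opening: 0.0396
gripper_force: 0.0
```

```bash
python3 - <<'E'
from h import *
p=ctrl.snapshot('top'); save(p,'t2.png',5,(190,110,330,220))
for n,z in (('band_mid',.072),('charcoal_mid',.0545),('dish_mid',.02),('flux_mid',.038),('firebrick_mid',.03)):
  for r in ctrl.spot_point(p,n)[:2]: print(n,round(r['p'],2),r['centre'],ray(p,r['centre'],z).round(4))
plan((.502,.43,.22,-90))
E
```

```text
charcoal_mid 0.91 [395.3, 264.2] [ 0.2937 -0.3863  0.0545]
charcoal_mid 0.51 [247.9, 160.1] [0.593  0.0298 0.0545]
dish_mid 0.42 [278.8, 168.1] [ 0.5728 -0.0597  0.02  ]
flux_mid 0.61 [420.6, 226.7] [ 0.3987 -0.4661  0.038 ]
flux_mid 0.57 [300.7, 169.4] [ 0.5668 -0.1222  0.038 ]
firebrick_mid 0.72 [100.3, 193.2] [0.5026 0.4584 0.03  ]
t 24.8 at [0.5917 0.0283 0.2102] [ 1.799e+02 -1.000e-01 -9.840e+01] open 0.0398
   [-0.64, 0.246, -0.016, -0.008] rows>= 3
   [-0.652, 0.214, -0.016, -0.008] rows>= 3
   [-0.661, 0.182, -0.016, -0.008] rows>= 3
  -> [  0.502   0.43    0.22  -90.   ]
```

carry_out:
  deltas:
    - [[-0.22,0.08,0,0,0.3],[-0.43,0.165,-0.01,-0.004,0.3],[-0.64,0.246,-0.016,-0.008,0.3],[-0.8,0.3,-0.02,-0.008,0.3],[-0.96,0.37,-0.024,-0.012,0.3]]

```text
clock: 25.25
tool_pos: [0.5465, 0.2306, 0.2152]
orientation: [179.9, -0.1, -94.0]
force: [0.4, -0.4, 0.4]
opening: 0.0568
gripper_force: 0.0
```

carry_out:
  deltas:
    - [[-0.22,0.06,0,0,0.6],[-0.44,0.12,-0.01,-0.006,0.6],[-0.66,0.18,-0.016,-0.008,0.6],[-0.82,0.23,-0.024,-0.011,0.6],[-0.99,0.28,-0.024,-0.011,0.6]]

```text
clock: 25.75
tool_pos: [0.5046, 0.4321, 0.22]
orientation: [179.9, -0.1, -90.1]
force: [0.3, -0.1, 0.3]
opening: 0.07
gripper_force: 0.0
```

carry_out:
  deltas:
    - [[0,0,0,0,0.8],[0,0,0,0,0.8]]

```text
clock: 25.95
tool_pos: [0.5047, 0.4311, 0.2194]
orientation: [179.9, -0.1, -90.0]
force: [-0.6, -0.6, 0.0]
opening: 0.0775
gripper_force: 0.0
```

```bash
python3 - <<'E'
from h import *
p=ctrl.snapshot('wrist'); save(p,'w8.png',1.5)
for r in ctrl.spot_point(p,'firebrick_mid')[:2]: print(r['p'],r['centre'],ray(p,r['centre'],.03))
for r in ctrl.silhouettes(p,'firebrick_mid')[:1]:
    c=max(cv2.findContours(r["mask"].astype(np.uint8),0,1)[0],key=cv2.contourArea).reshape(-1,2)
    print(r["p"],[np.round(v,1) for v in cv2.minAreaRect((np.array([ray(p,u,.06)[:2] for u in c])*1000).astype(np.float32))])
plan()
E
```

```text
0.84 [array([503.1, 453. ]), array([ 31.6, 107.8]), np.float64(2.1)]
t 26.1 at [0.5056 0.4298 0.2207] [ 1.80e+02 -1.00e-01 -9.02e+01] open 0.0786
```

View pics/w8.png

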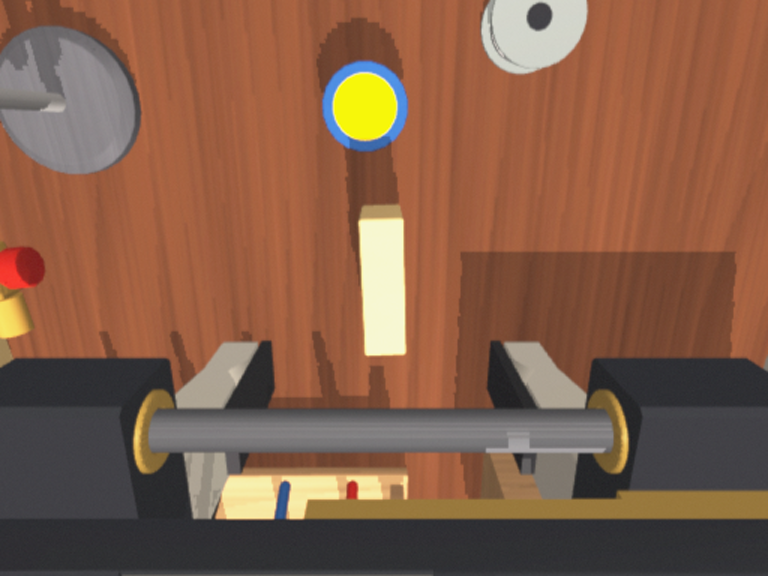

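View pics/t2.png

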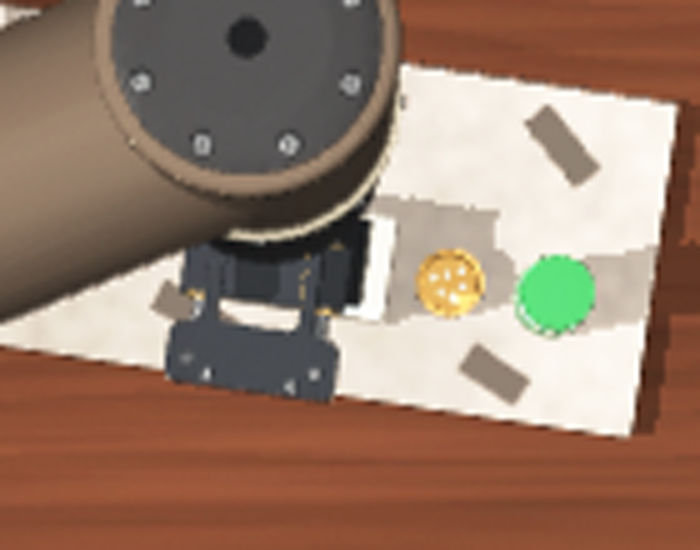

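The brick's top face has 1.5x corners (360,218), (404,218), (406,354) and (365,355). The tin is clear. The dish and jar are lined up off the block's far end, and the arm hides the charcoal in that top view.

```bash
python3 - <<'E'
from h import *
p=ctrl.snapshot('wrist')
c=np.array([ray(p,np.array(u)/1.5,.06)[:2] for u in((360,218),(404,218),(406,354),(365,355))]); print(c.round(4),c.mean(0))
for i in range(4): d=c[(i+1)%4]-c[i]; print(np.linalg.norm(d).round(4),np.degrees(np.arctan2(d[1],d[0])).round(1))
x,y=c.mean(0)
plan((x,y,.09,-88.5),(x,y,.032,-88.5))
E
```

```text
[[0.5188 0.4068]
 [0.4897 0.4069]
 [0.4871 0.5061]
 [0.5167 0.5068]] [0.50307668 0.45666883]
0.0291 179.8
0.0992 91.5
0.0297 1.4
0.1 -88.8
t 26.1 at [0.5057 0.4297 0.221 ] [180.   -0.  -90.2] open 0.0792
   [-0.135, 0.014, 0.655, -0.005] rows>= 3
  -> [  0.50307668   0.45666883   0.09       -88.5       ]
   [0.0, -0.0, 0.29, -0.0] rows>= 2
  -> [ 5.03076682e-01  4.56668826e-01  3.20000000e-02 -8.85000000e+01]
```

carry_out:
  deltas:
    - [[-0.07,0.014,0.2,-0.005,0.8],[-0.135,0.014,0.4,-0.005,0.8],[-0.135,0.014,0.62,-0.005,0.8],[-0.135,0.014,0.8,-0.005,0.8],[-0.135,0.014,0.9,-0.005,0.8]]

```text
clock: 26.65
tool_pos: [0.502, 0.4553, 0.0378]
orientation: [179.8, -0.2, -88.4]
force: [0.5, 0.2, -0.1]
opening: 0.0789
gripper_force: 0.0
```

carry_out:
  deltas:
    - [[0,0,0.045,0,0.8],[0,0,0.045,0,0.8],[0,0,0.045,0,-1],[0,0,0.045,0,-1],[0,0,0.045,0,-1]]

```text
clock: 27.15
tool_pos: [0.5032, 0.4584, 0.0338]
orientation: [-179.9, 0.1, -88.3]
force: [0.1, 0.2, 0.8]
opening: 0.0606
gripper_force: 0.0
```

carry_out:
  deltas:
    - [[0,0,0,0,-1],[0,0,0,0,-1],[0,0,0,0,-1],[0,0,0,0,-1],[0,0,0,0,-1]]

```text
clock: 27.65
tool_pos: [0.5027, 0.4578, 0.0322]
orientation: [-180.0, -0.0, -88.3]
force: [-1.4, -0.5, 0.6]
opening: 0.0303
gripper_force: 30.0
```

```bash
python3 - <<'E'
from h import *
plan((.503,.4567,.18,-88.5),(.52,.03,.18,-98.5),(.6706,.0127,.18,-98.5))
E
```

```text
t 27.6 at [0.5027 0.4578 0.0322] [-180.    -0.   -88.3] open 0.0303
   [0.006, -0.001, -0.739, 0.001] rows>= 3
  -> [  0.503    0.4567   0.18   -88.5   ]
   [0.712, -0.01, -0.0, 0.009] rows>= 3
   [0.71, -0.051, -0.0, 0.009] rows>= 3
   [0.706, -0.092, -0.0, 0.009] rows>= 3
  -> [ 5.20e-01  3.00e-02  1.80e-01 -9.85e+01]
   [-0.026, -0.758, -0.0, -0.0] rows>= 4
  -> [ 6.706e-01  1.270e-02  1.800e-01 -9.850e+01]
```

carry_out:
  deltas:
    - [[0,0,-0.15,0,-1],[0,0,-0.37,0,-1],[0,0,-0.58,0,-1],[0.006,0,-0.74,0,-1],[0.006,0,-0.74,0,-1]]

```text
clock: 28.15
tool_pos: [0.5046, 0.4585, 0.1861]
orientation: [-179.7, 0.4, -88.3]
force: [0.1, 1.7, -0.7]
opening: 0.0301
gripper_force: 30.0
```

carry_out:
  deltas:
    - [[0.17,0,0,0.002,-1],[0.35,-0.005,0,0.005,-1],[0.53,-0.008,0,0.007,-1],[0.712,-0.01,0,0.009,-1],[0.712,-0.01,0,0.009,-1]]

```text
clock: 28.65
tool_pos: [0.5081, 0.3102, 0.1796]
orientation: [179.9, -0.1, -91.7]
force: [0.7, 1.0, -0.6]
opening: 0.0298
gripper_force: 30.0
```

carry_out:
  deltas:
    - [[0.17,-0.01,0,0.002,-1],[0.35,-0.025,0,0.005,-1],[0.53,-0.038,0,0.007,-1],[0.71,-0.051,0,0.009,-1],[0.71,-0.051,0,0.009,-1]]

```text
clock: 29.15
tool_pos: [0.5144, 0.1687, 0.1796]
orientation: [179.9, -0.1, -95.0]
force: [0.5, -0.0, -0.5]
opening: 0.0298
gripper_force: 30.0
```

carry_out:
  deltas:
    - [[0.17,-0.02,0,0.002,-1],[0.35,-0.046,0,0.005,-1],[0.53,-0.07,0,0.007,-1],[0.706,-0.092,0,0.009,-1],[0.706,-0.092,0,0.009,-1]]

```text
clock: 29.65
tool_pos: [0.5213, 0.0272, 0.1796]
orientation: [179.9, -0.0, -98.2]
force: [-1.0, 0.0, -1.5]
opening: 0.0298
gripper_force: 30.0
```

```bash
python3 - <<'E'
from h import *
plan((.6706,.0127,.18,-98.5))
E
```

```text
t 29.6 at [0.5213 0.0272 0.1796] [179.9  -0.  -98.2] open 0.0298
   [-0.035, -0.749, -0.002, 0.001] rows>= 4
  -> [ 6.706e-01  1.270e-02  1.800e-01 -9.850e+01]
```

carry_out:
  deltas:
    - [[-0.01,-0.18,0,0,-1],[-0.02,-0.37,0,0.001,-1],[-0.03,-0.56,0,0.001,-1],[-0.035,-0.749,0,0.001,-1],[-0.035,-0.749,0,0.001,-1]]

```text
clock: 30.15
tool_pos: [0.6746, 0.0162, 0.1776]
orientation: [179.9, -0.1, -98.4]
force: [-0.1, -0.2, -2.0]
opening: 0.0302
gripper_force: 30.0
```

carry_out:
  deltas:
    - [[0,0,0,0,-1],[0,0,0,0,-1]]

```text
clock: 30.35
tool_pos: [0.6704, 0.0163, 0.1795]
orientation: [179.9, -0.0, -98.4]
force: [-0.3, 0.5, -0.2]
opening: 0.03
gripper_force: 30.0
```

```bash
python3 - <<'E'
from h import *
p=ctrl.snapshot('wrist'); save(p,'w9.png',1.5)
for n,z in (('band_mid',.072),('charcoal_mid',.0545),('dish_mid',.02),('flux_mid',.038),('block_top',.042)):
  for r in ctrl.spot_point(p,n)[:1]: print(n,round(r['p'],2),r['centre'],ray(p,r['centre'],z).round(4))
plan((.6706,.0127,.0455,-98.5))
E
```

```text
charcoal_mid 0.55 [340.2, 174.0] [0.5919 0.0247 0.0545]
dish_mid 0.97 [339.6, 75.6] [ 0.5782 -0.0592  0.02  ]
t 30.6 at [0.6708 0.0161 0.1808] [-180.     0.   -98.4] open 0.03
   [0.017, -0.001, 0.677, 0.0] rows>= 3
  -> [ 6.706e-01  1.270e-02  4.550e-02 -9.850e+01]
```

View pics/w9.png

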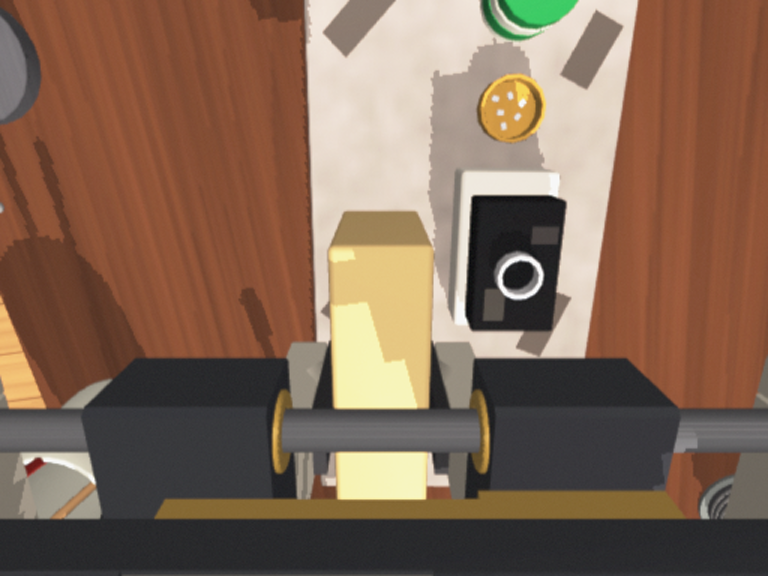

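The picture shows the charcoal centred on the block, the ring amid it at (347,184), the dish at (341,72) and the brick held square.

```bash
python3 - <<'E'
from h import *
p=ctrl.snapshot('wrist')
f=lambda u,z:ray(p,np.array(u)/1.5,z)[:2]
ch=np.array([f(u,.067) for u in((472,197),(565,203),(553,330),(467,328))]); print(ch.round(4),"charcoal",ch.mean(0).round(4))
print("band",f((520,276),.077).round(4))
b1,b2=f((462,172),.042),f((455,323),.042); d=(b2-b1); print(b1.round(4),b2.round(4),np.linalg.norm(d),np.degrees(np.arctan2(d[1],d[0])))
u=d/np.linalg.norm(d); n=np.array([u[1],-u[0]]); print("blk from near corner",b1+.05*u-.03*n,"mid",(b1+b2)/2-.03*n)
print("dish",f((512,107),.028))
E
```

```text
[[ 0.6139 -0.0192]
 [ 0.5628 -0.0083]
 [ 0.5725  0.0681]
 [ 0.6239  0.0592]] charcoal [0.5933 0.025 ]
band [0.5927 0.0273]
[ 0.6144 -0.0307] [0.6282 0.0659] 0.09762359625604022 81.84545262557984
blk from near corner [0.5917892  0.02300737] mid [0.59162066 0.02183118]
dish [ 0.57885065 -0.06303598]
```

carry_out:
  deltas:
    - [[0.022,-0.004,0.2,0,-1],[0.022,-0.004,0.4,0,-1],[0.022,-0.004,0.55,0,-1],[0.022,-0.004,0.64,0,-1],[0.022,-0.004,0.677,0,-1]]

```text
clock: 31.2
tool_pos: [0.6696, 0.0108, 0.0439]
orientation: [179.8, -0.1, -98.4]
force: [-22.2, 5.5, 44.8]
opening: 0.0297
gripper_force: 30.0
```

carry_out:
  deltas:
    - [[0,0,0,0,-1],[0,0,0,0,-1],[0,0,0,0,-1]]

```text
clock: 31.5
tool_pos: [0.6718, 0.0115, 0.0456]
orientation: [-179.9, 0.0, -98.4]
force: [0.4, -0.1, -0.5]
opening: 0.0296
gripper_force: 30.0
```

carry_out:
  deltas:
    - [[0,0,0,0,-0.05],[0,0,0,0,-0.05],[0,0,0,0,-0.05],[0,0,0,0,-0.05]]

```text
clock: 31.9
tool_pos: [0.6713, 0.0113, 0.0449]
orientation: [-180.0, 0.0, -98.4]
force: [-0.0, -0.0, -0.5]
opening: 0.0414
gripper_force: 0.0
```

carry_out:
  deltas:
    - [[0,0,-0.1,0,-0.05],[0,0,-0.3,0,-0.05],[0,0,-0.5,0,-0.05],[0,0,-0.75,0,-0.05],[0,0,-0.8,0,-0.05]]

```text
clock: 32.4
tool_pos: [0.6742, 0.0114, 0.212]
orientation: [-179.4, 0.1, -98.4]
force: [-0.3, 0.3, 1.7]
opening: 0.0417
gripper_force: 0.0
```

carry_out:
  deltas:
    - [[-0.2,0.2,-0.1,0,0],[-0.4,0.4,-0.2,0,0],[-0.6,0.6,-0.2,0,0],[-0.8,0.7,-0.2,0,0],[-0.95,0.8,-0.2,0,0]]

```text
clock: 32.9
tool_pos: [0.542, 0.219, 0.2456]
orientation: [-179.9, 0.1, -98.4]
force: [1.7, 0.3, -0.6]
opening: 0.0439
gripper_force: 0.0
```

carry_out:
  deltas:
    - [[-0.2,0.2,0,0,0],[-0.4,0.2,0,0,0],[-0.6,0.2,0,0,0],[-0.8,0.2,0,0,0],[-0.95,0.2,0,0,0]]

```text
clock: 33.4
tool_pos: [0.5311, 0.4138, 0.2445]
orientation: [-180.0, 0.0, -98.3]
force: [-0.1, -0.8, 0.1]
opening: 0.0437
gripper_force: 0.0
```

```bash
python3 - <<'E'
from h import *
plan()
a=np.radians(-8.5);R=np.array([[np.cos(a),np.sin(a)],[-np.sin(a),np.cos(a)]])
t=ctrl.snapshot('top'); im=cv2.resize(t["color"][110:220,190:330,::-1],None,fx=3.4,fy=3.4,interpolation=cv2.INTER_CUBIC)
s=ctrl.snapshot('scene'); i2=cv2.resize(s["color"][170:300,150:330,::-1],None,fx=1.7,fy=1.7,interpolation=cv2.INTER_CUBIC)
c=np.zeros((600,500,3),np.uint8); c[:im.shape[0],:im.shape[1]]=im; c[376:376+i2.shape[0],:i2.shape[1]]=i2; cv2.imwrite("pics/fin.png",c)
for nm,p in(("top",t),("scene",s)):
  for n,z in (('block_top',.042),('charcoal_mid',.0545),('band_mid',.072),('firebrick_mid',.042),('dish_mid',.02),('flux_mid',.038),('spool_mid',.018),('steelblock_mid',.009),('tin_mid',.011)):
    for r in ctrl.spot_point(p,n)[:2]:
      X=ray(p,r['centre'],z); print(nm,n,round(r['p'],2),X.round(4),"in block",(R@(X[:2]-[.5917,.0235])).round(4))
E
```

```text
t 33.4 at [0.5311 0.4138 0.2445] [-180.     0.   -98.3] open 0.0437
top block_top 0.77 [0.5894 0.0192 0.042 ] in block [-0.0016 -0.0046]
top charcoal_mid 0.86 [ 0.3002 -0.3833  0.0545] in block [-0.2282 -0.4454]
top charcoal_mid 0.83 [0.5875 0.0299 0.0545] in block [-0.005   0.0057]
top firebrick_mid 0.93 [0.6705 0.0074 0.042 ] in block [ 0.0803 -0.0043]
top dish_mid 0.54 [ 0.5781 -0.0536  0.02  ] in block [-0.002  -0.0783]
top flux_mid 0.83 [ 0.3999 -0.4661  0.038 ] in block [-0.1173 -0.5126]
top spool_mid 0.82 [0.4117 0.2914 0.018 ] in block [-0.2176  0.2384]
top steelblock_mid 0.93 [ 0.526  -0.3327  0.009 ] in block [-0.0124 -0.362 ]
top tin_mid 0.71 [0.5093 0.3323 0.011 ] in block [-0.1272  0.2933]
scene block_top 0.56 [0.591  0.0204 0.042 ] in block [-0.0002 -0.0031]
scene block_top 0.46 [ 0.5603 -0.1235  0.042 ] in block [-0.0093 -0.15  ]
scene charcoal_mid 0.92 [0.588  0.0235 0.0545] in block [-0.0036 -0.0005]
scene charcoal_mid 0.71 [ 0.3269 -0.3468  0.0545] in block [-0.2072 -0.4054]
scene band_mid 0.38 [0.6012 0.0341 0.072 ] in block [0.0079 0.0119]
scene firebrick_mid 0.57 [0.6651 0.0085 0.042 ] in block [ 0.0748 -0.004 ]
scene dish_mid 0.6 [0.5184 0.3421 0.02  ] in block [-0.1196  0.3043]
scene dish_mid 0.58 [ 0.5831 -0.0518  0.02  ] in block [ 0.0026 -0.0758]
scene flux_mid 0.66 [ 0.563  -0.1228  0.038 ] in block [-0.0067 -0.1489]
scene flux_mid 0.56 [ 0.4164 -0.4542  0.038 ] in block [-0.1028 -0.4984]
scene spool_mid 0.6 [0.3917 0.2709 0.018 ] in block [-0.2344  0.2151]
scene spool_mid 0.43 [0.5234 0.3434 0.018 ] in block [-0.1148  0.3063]
scene steelblock_mid 0.78 [ 0.5216 -0.3328  0.009 ] in block [-0.0167 -0.3627]
scene tin_mid 0.84 [0.5127 0.328  0.011 ] in block [-0.1232  0.2895]
scene tin_mid 0.58 [ 0.5555 -0.013   0.011 ] in block [-0.0304 -0.0415]
```

View pics/fin.png

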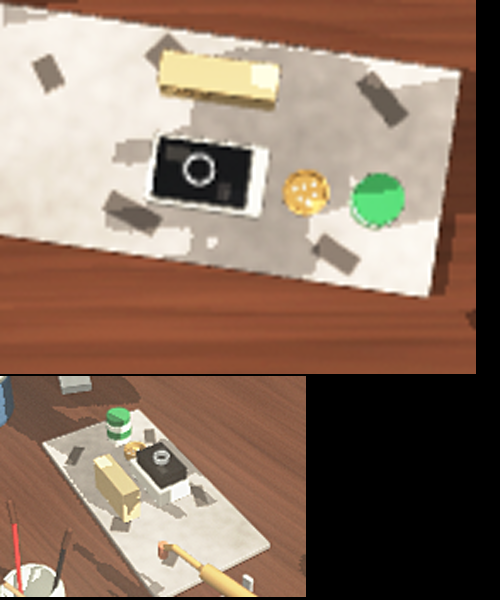

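The final view shows the ring flat on the charcoal at (199,170) and the charcoal on the block about 5 mm off centre along its length, which is inside the 12 mm allowed. The brick stands behind at (220,80), with the dish at (306,193) and the jar at (378,200) in line. Nothing else moved, so I am handing in.

```bash
python3 -c "
from plant import ctrl
print(ctrl.close_job())"
```

```text
the job is handed in; nothing more can be done
None
```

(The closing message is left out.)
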